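# Bring the filter flap before the lamp and hold it at its balance point

## Task

With the filter flap still lying down, slide the carriage along its rail until it rests against the end stop with the red bumper, in front of the lamp. Then take the flap, swing it up until it stands upright at its balance point, never letting it tip over towards the lamp, and finish while still holding it upright there with the carriage against the stop. The flap has no catch and falls if let go; leave the other things on the shelf where they are.

Things in the scene. Friction and masses are not known exactly. Their poses are not given: they have to be found in the camera images.
- stage: Fixed stage: grey base plate 96 x 290 mm, 10 mm thick, aluminium rail along its y axis; black lamp housing behind (+x), 124 mm high, centred at y = +30 mm. Origin: underside, on the rail's centre line; z up. At the +y end a dark end stop (60 mm wide, 54 mm high) with a red bumper, its face at y = +110 mm. Place and yaw vary; it stays put during the task.
- carriage (a joint): Slide of the dark steel carriage (60 mm across, 115 mm along the rail, top 41 mm above the shelf) along the stage's +y axis, in m: 0 at the far end from the stop, 0.120 when it rests against the red bumper. It stays where it is left; friction about 3 N.
- fin_grip (a point): Point to grip on the orange fin near the carriage's +y end, 66 mm above the shelf. The fin is 12 mm thick along the stage's x, 26 mm long along y, and reaches from 41 to 82 mm above the shelf. Axes as the stage's. Moves with the carriage.
- flap (a joint): Hinge of the filter flap, in rad: 0 upright, which is its balance point; -1.15 lying down towards the stage's -x side on its rest; positive tips towards the lamp, up to +0.5. Gravity makes it fall to whichever side it leans; hinge friction is negligible (it may stay by itself only within about 0.05 rad of upright).
- flap_hinge (a point): Point on the flap's hinge axis, in the middle of the flap's width, 60 mm above the shelf, over the rail's centre line. The hinge axis runs along the stage's y axis and moves with the carriage. Axes turn with the flap: z up the flap, y along the hinge. The flap: black frame 60 mm wide, 6 mm thick, 78 mm tall from the hinge, green glass, about 0.13 kg.
- flap_peg (a point): Point to grip on the flap's side peg: round steel bar, 10 mm thick, parallel to the hinge and 70 mm from its axis, on the flap's -y side, from 30 to 78 mm off the flap's middle, then a red cap 14 mm thick. This point is on the bar's axis, 55 mm off the middle. The bar can turn between the fingers. Its height: 89 mm lying, 130 mm upright. Axes turn with the flap.
- scanner: Bystander: black hand-held barcode scanner lying at the back of the shelf, 199 x 57 x 36 mm; origin under its centre.
- slide_box: Bystander: blue closed box for microscope slides, 89 x 98 x 34 mm, on the right of the shelf; origin under its centre.
- lab_timer: Bystander: white timer with two keys, 58 x 64 x 21 mm, on the right of the shelf; origin under its centre.
- oil_dropper: Bystander: small brown dropper bottle, 26 mm in diameter, 86 mm high, standing on the right of the shelf; origin under its centre.

How it is judged:
By the outcome, as a careful person would: the job done as asked, in the order asked, and still so for the second after the job is handed in, while the arm keeps its last pose, push and grip.
It also fails if it takes over 45 s, if anything falls off the work surface, if the arm or the gripper's body presses on something with over 40 N, if the wrist force passes 120 N, or if a joint passes its speed limit or range.

## Robot

A 6-joint arm with a two-finger parallel gripper is mounted at the origin on a cart in front of the work surface, level with it; the furniture and walls round the work are solid. World frame = base frame: x ahead of the robot, y to its left, z up, the work surface at z = 0. Lengths are in mm, angles in rad, forces in N, time in s.
With the tool pointing down it reaches from about 350 to 975 mm from the base axis. Payload 7.1 kg.
Tool frame: the origin (TCP) lies between the finger pads; the fingertips stand 14 mm ahead of it and the grasp point (between the pads) lies 5 mm behind it; z points along the fingers, y is the direction in which the jaws open and shut (so a half turn about z gives the same grasp; the last joint's range is limited). The gripper opens to 88 mm and grips with 3 to 60 N. Pads are 20 mm wide; open, the fingers measure 115 mm over their backs; the gripper's body (75 mm by 178 mm) begins 61 mm behind the grasp point.
Start: joints at [1.219, 0.423, 1.63, -0, 1.089, -0.019], TCP at [204.15, 590.701, 236.675] pointing down, gripper open.
Joint ranges: [-3, 3], [-0.9, 2.11], [0.09, 2.58], [-1.31, 4.45], [0.11, 2.69], [-2.54, 2.54]. Speed limits (rad/s): [2.39, 2.39, 3.01, 3.14, 3.14, 3.14].

## Interface

Orientations are given as a rotation vector (axis times angle).
In Python, from workcell import get_obs, get_image, calibration, close_job, regions_of, place_of gives the robot as it stands.
- The arm moves only by the tool move_arm, never from a script. Its argument "deltas" is a list of rows, each a list of 5 numbers: the closure in counts, from 0 (fully open) to 255 (shut), then the shift along the tool's x, y, z in m, then the turn about the tool's z in rad. In form: [[grip, x, y, z, roll], ...]. A call has 1 to 5 rows; each row is the pose to reach, as a shift and turn from the pose commanded when the call began, along the tool's axes at that moment; what a row does not reach only later rows make up. A row lasts 1/12 s, in which the tool goes at most 41.7 mm and 7.16 degrees, less where a joint would pass 70% of its speed; a pose out of reach is approached as far as the arm can. A call with a gripper value outside its range is refused whole. The fingers move at their own pace and stop on an object; the grip force is fixed at half the most. Time passes only in rows, so rows that repeat a pose let the fingers close. It gives the time, the measured TCP pose, the force and the opening at its end, in the units of the state.
- get_obs(): the state, without advancing time (a new reading comes with each control period).
- get_image(name): name is "side" or "top"; returns the picture (384x512x3 uint8, blue, green, red); there is no depth.
- calibration(name): a dict with "intrinsics" (3x3 intrinsics, pixels), "distortion" ([k1, k2, p1, p2, k3] as OpenCV has them; the pictures are not rectified), "world_to_cam" (4x4, takes a point from world to camera coordinates). Camera axes: x right, y down, z forward; pixel columns grow to the right and rows downward; lengths in mm; the calibration is good to about 2 mm. A picture is of the moment at which its call begins. calibration takes no time and is no camera call.
- close_job(): hands the job in, once; it reports no verdict.
Trained networks look in the newest picture that a camera, given by its name, has taken for a name from the list of things; names that differ only in an ending like _2 or _b are one class to them, and where a whole thing is asked for, a point or a joint stands for the part that bears it (a point fixed in the world has none). Each returns a list of dicts, best first, with "conf" (0 to 1); they miss things now and then, are a little off and sometimes report something else, mostly with a low value. They report only what shows in the picture. A call takes as long as a camera call.
- regions_of(camera, name): "region" (384x512 bool, what is visible of it).
- place_of(camera, name): "location" ([x, y, z] in mm, in world coordinates, good to about 4 mm: a listed point, or the origin of a listed thing).
The state is a dict: "t": time; "qpos": joint angles; "qvel": joint speeds; "joint_torque": joint torques, N m; "ee_pos": TCP position; "orientation": TCP orientation; "ft_force": force on the tool from outside, world axes, zero at the start; "moment": the same for the moment, N m; "width": finger opening in mm.
Only numpy, scipy, OpenCV 4.12 (cv2) and the standard library are available. Lean on these libraries where they do the work, as an engineer would, in place of code of your own. Each camera call takes 0.05 s, during which the arm holds its last target.

## Working session

There is one attempt and no reset: what is moved stays moved. The work goes in short steps, Python scripts to look and compute and a tool call to move; the robot and the scene stay as the last step left them, time stands still between calls to the robot, and variables do not carry over. Pictures are saved under pics/ and viewed, and the job is handed in when it is done.

Besides the shell and the picture viewer there is one more tool, called after ">>>" as a command line: name --pt "numbers of a row" for each row, then --argument value for the rest. move_arm: Moves the arm, as the interface text tells. Its arguments: {"type":"object","properties":{"deltas":{"type":"array","items":{"type":"array","items":{"type":"number"}}}},"required":["deltas"]}

```bash
mkdir -p pics; ls
python3 - <<'E'
from workcell import *
import cv2
o=get_obs()
for k,v in o.items(): print(k,v)
for n in("side","top"):
    cv2.imwrite(f"pics/{n}0.png",get_image(n))
    print(calibration(n))
for n in("side","top"):
    for p in("stage","fin_grip","flap_hinge","flap_peg","scanner","slide_box","lab_timer","oil_dropper"):
        print(n,p,[(r["conf"],r["location"]) for r in place_of(n,p)][:2])
E
```

```text
pics
t 0.0
qpos [ 1.21901419e+00  4.23871244e-01  1.63066256e+00 -2.87941013e-05
  1.08861116e+00 -1.90067880e-02]
qvel [ 0.00031508  0.00026087  0.00164162  0.00011978  0.00089684 -0.00150057]
joint_torque [-1.99726193e-03 -5.44634342e+01 -2.73659223e+01  6.42745988e-02
  2.28965271e-02 -1.38209793e-04]
ee_pos [203.97209282 590.22121988 235.89348291]
orientation [-5.20249616e-01 -3.09795071e+00  2.40376079e-03]
ft_force [ 1.16478195 -0.68610794 -0.26331262]
moment [-0.01412368  0.008527   -0.00276998]
width 87.78186214825517
{'intrinsics': array([[363.73495342,   0.        , 252.01527682],
       [  0.        , 363.73495342, 188.06837149],
       [  0.        ,   0.        ,   1.        ]]), 'distortion': array([-0.1047109,  0.       ,  0.       ,  0.       ,  0.       ]), 'world_to_cam': array([[ 9.99222184e-01, -3.49740074e-02,  1.82166549e-02,
        -5.58045506e+02],
       [-2.67712477e-03, -5.21053272e-01, -8.53519959e-01,
        -2.54736248e+00],
       [ 3.93428611e-02,  8.52807309e-01, -5.20741618e-01,
         1.08636063e+03],
       [ 0.00000000e+00,  0.00000000e+00,  0
[... 672 characters left out ...]
0.64, [505.9, -0.8, 1.8])]
side fin_grip [(0.7, [497.6, 24.5, 68.6])]
side flap_hinge [(0.57, [514.3, -36.9, 61.8])]
side flap_peg []
side scanner [(0.8, [741.5, 95.5, -4.3])]
side slide_box [(0.86, [546.6, -347.4, -2.6])]
side lab_timer [(0.64, [461.3, -338.1, -0.7])]
side oil_dropper [(0.86, [397.1, -381.6, -1.1])]
top stage [(0.62, [503.3, 2.1, 0.5])]
top fin_grip [(0.89, [497.3, 25.0, 66.2])]
top flap_hinge [(0.64, [511.3, -34.9, 61.4])]
top flap_peg [(0.58, [460.5, -109.0, 90.8])]
top scanner [(0.75, [744.5, 98.1, -4.1]), (0.19, [457.4, -340.8, 1.8])]
top slide_box [(0.84, [550.7, -349.7, -0.1])]
top lab_timer [(0.85, [457.8, -337.4, 0.3])]
top oil_dropper [(0.65, [396.7, -379.7, 0.5])]
```

View pics/side0.png

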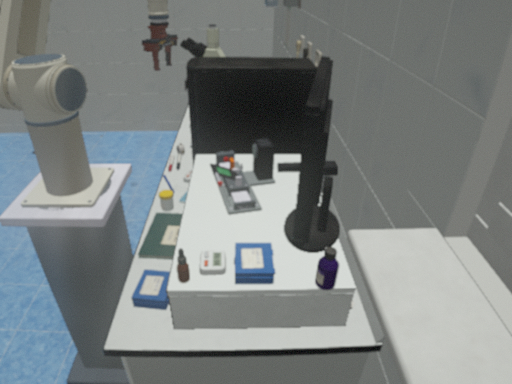

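View pics/top0.png

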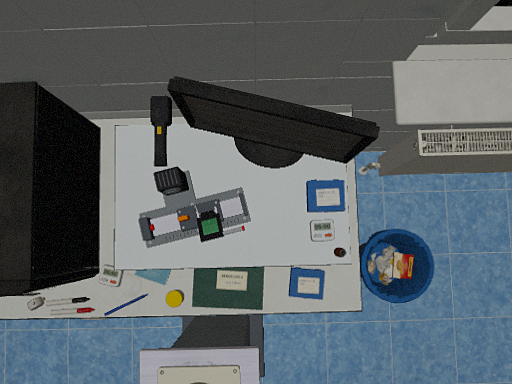

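```bash
cat > h.py <<'E'
from workcell import *
import numpy as np, cv2
from scipy.spatial.transform import Rotation as R
def proj(n,P):
    c=calibration(n); M=c["world_to_cam"]
    P=np.atleast_2d(np.array(P,float))
    p,_=cv2.projectPoints(P,cv2.Rodrigues(M[:3,:3])[0],M[:3,3],c["intrinsics"],c["distortion"])
    return p.reshape(-1,2)
def ray(n,uv,z):
    c=calibration(n); M=c["world_to_cam"]
    d=cv2.undistortPoints(np.array([[uv]],float),c["intrinsics"],c["distortion"]).reshape(2)
    d=M[:3,:3].T@np.r_[d,1]; o=-M[:3,:3].T@M[:3,3]
    return o+d*(z-o[2])/d[2]
def crop(n,im,u0,v0,w,h,s,name):
    cv2.imwrite(f"pics/{name}.png",cv2.resize(im[v0:v0+h,u0:u0+w],None,fx=s,fy=s,interpolation=cv2.INTER_CUBIC))
E
python3 - <<'E'
from h import *
im=cv2.imread("pics/top0.png");crop("top",im,110,140,160,115,5,"topz0")
im=cv2.imread("pics/side0.png");crop("side",im,180,130,120,90,6,"sidez0")
for uv in [(100,125),(100,265),(0,85),(0,290),(113,125),(113,268),(355,260)]: print(uv,ray("top",uv,0).round(),ray("top",uv,400).round())
for uv in [(193,153),(193,58),(325,155),(175,295),(195,155)]: print(uv,ray("side",uv,0).round())
for n in("side","top"):
  for nm in ("flap_peg","flap","carriage","stage"):
    print(n,nm,[(r["conf"],r["region"].sum()) for r in regions_of(n,nm)][:2],[(r["conf"],r["location"]) for r in place_of(n,nm)][:2])
E
```

```text
(100, 125) [767. 267.   0.] [658. 122. 400.]
(100, 265) [379. 262.   0.] [400. 120. 400.]
(0, 85) [894. 559.   0.] [743. 317. 400.]
(0, 290) [317. 538.   0.] [359. 303. 400.]
(113, 125) [766. 230.   0.] [658.  98. 400.]
(113, 268) [370. 227.   0.] [395.  96. 400.]
(355, 260) [ 375. -428.    0.] [ 398. -340.  400.]
(193, 153) [355. 235.   0.]
(193, 58) [ 180. 1871.    0.]
(325, 155) [830. 220.   0.]
(175, 295) [ 385. -428.    0.]
(195, 155) [364. 219.   0.]
side flap_peg [(0.69, np.int64(281))] []Traceback (most recent call last):
  File "<stdin>", line 8, in <module>
ValueError: it knows: fin_grip, flap_hinge, flap_peg, lab_timer, oil_dropper, scanner, slide_box, stage
```

View pics/topz0.png

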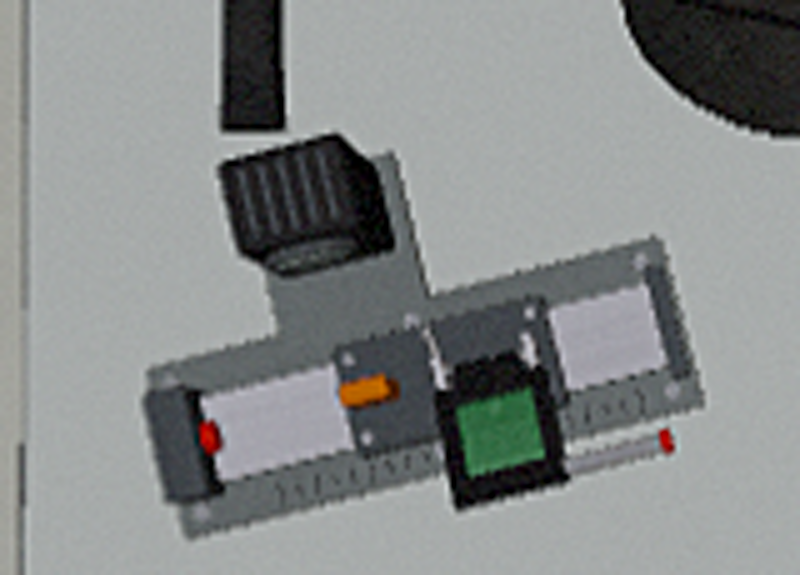

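View pics/sidez0.png

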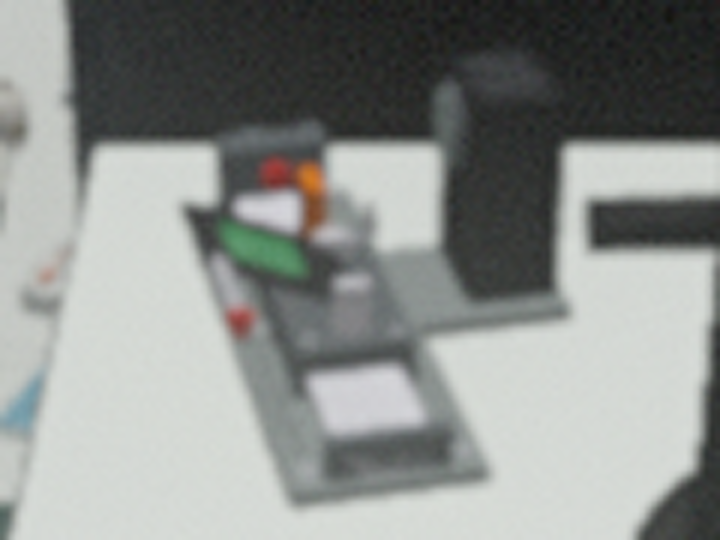

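Run:
```python
from h import *
c=np.array([(148,370),(660,238),(705,405),(190,538)])/5+np.array([110,140])-0.4
P=np.array([ray("top",u,10) for u in c]); print(P.round(1))
d=P[0]-P[1]; e=P[3]-P[2]; 
for v in (d,e,P[0]-P[3],P[1]-P[2]): print(np.linalg.norm(v), np.arctan2(-v[0],v[1]))
print(P.mean(0))
def rayy(n,uv,y):
    c=calibration(n); M=c["world_to_cam"]
    d=cv2.undistortPoints(np.array([[uv]],float),c["intrinsics"],c["distortion"]).reshape(2)
    d=M[:3,:3].T@np.r_[d,1]; o=-M[:3,:3].T@M[:3,3]
    return o+d*(y-o[1])/d[1]
for y in(235,262): 
  for uv in((190,62),(193,153),(325,155),(315,58)): print(y,uv,rayy("side",uv,y).round())
for p in ([204,590,236],[204,590,400]): print(proj("top",p),proj("side",p))
im=cv2.imread("pics/side0.png");crop("side",im,0,0,350,170,2.2,"sz1")
```

```text
[[ 515.1  152.7   10. ]
 [ 580.  -126.6   10. ]
 [ 488.7 -148.9   10. ]
 [ 424.1  130.    10. ]]
286.78580021607416 0.228127755773785
286.2681094588437 0.2276562226690844
93.8593155537662 -1.3261019663328955
93.98714328736214 -1.3316334710756017
[501.97110003   1.78770876  10.        ]
235 (190, 62) [364. 235. 321.]
235 (193, 153) [355. 235.  -0.]
235 (325, 155) [834. 235.  -7.]
235 (315, 58) [762. 235. 338.]
262 (190, 62) [361. 262. 315.]
262 (193, 153) [351. 262. -13.]
262 (325, 155) [841. 262. -21.]
262 (315, 58) [767. 262. 332.]
[[-85.31157156 354.7447241 ]] [[162.37606298  64.22090616]]
[[-152.24417034  377.35787091]] [[158.70640475  22.56754124]]
```

View pics/sz1.png

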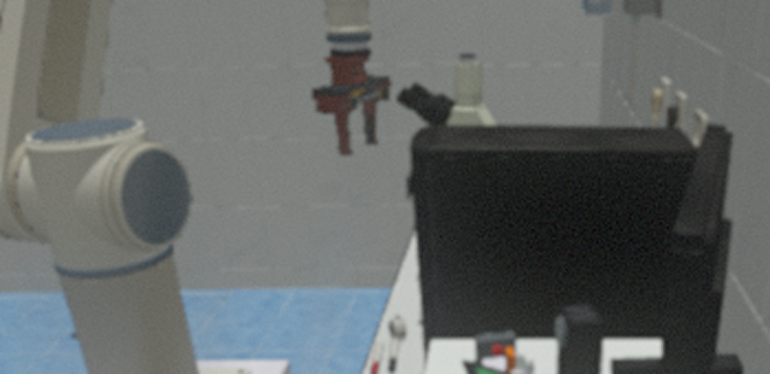

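Run:
```python
from h import *
for uv in [(170,95),(345,161),(270,130),(172,80),(378,125)]:
  for z in (200,300,400,500): print(uv,z,ray("top",uv,z).round())
yaw=.228;O=np.array([502,1.8,0])
S=lambda p: O+R.from_euler('z',yaw).apply(p)
inv=lambda p: R.from_euler('z',-yaw).apply(np.array(p)-O).round(1)
for p in([497.3,25,66.2],[497.6,24.5,68.6],[511.3,-34.9,61.4],[514.3,-36.9,61.8],[460.5,-109,90.8]): print(inv(p))
print(R.from_rotvec([-5.20249616e-01,-3.09795071e+00,2.40376079e-03]).as_matrix().round(3))
im=cv2.imread("pics/topz0.png")
def line(pts,col):
    q=((proj("top",[S(p) for p in pts])-[110,140])*5+2).astype(int)
    cv2.polylines(im,[q.reshape(-1,1,2)],True,col,1)
line([(-48,-145,10),(48,-145,10),(48,145,10),(-48,145,10)],(0,255,255))
line([(-30,110,54),(30,110,54)],(255,0,255))
for s in (0.05,): pass
cv2.imwrite("pics/ov0.png",im)
# features: fin top centre & red cap & carriage edge
for uv,z in (((370,388),82),((668,440),89),((345,400),41),((548,300),41)):
    print(uv,inv(ray("top",np.array(uv)/5+[109.6,139.6],z)))
```

```text
(170, 95) 200 [780.  30. 200.]
(170, 95) 300 [746.  11. 300.]
(170, 95) 400 [712.  -9. 400.]
(170, 95) 500 [678. -28. 500.]
(345, 161) 200 [ 613. -372.  200.]
(345, 161) 300 [ 596. -351.  300.]
(345, 161) 400 [ 579. -330.  400.]
(345, 161) 500 [ 562. -309.  500.]
(270, 130) 200 [ 690. -201.  200.]
(270, 130) 300 [ 665. -198.  300.]
(270, 130) 400 [ 640. -194.  400.]
(270, 130) 500 [ 615. -190.  500.]
(172, 80) 200 [816.  26. 200.]
(172, 80) 300 [779.   6. 300.]
(172, 80) 400 [741. -13. 400.]
(172, 80) 500 [704. -32. 500.]
(378, 125) 200 [ 695. -453.  200.]
(378, 125) 300 [ 670. -424.  300.]
(378, 125) 400 [ 645. -395.  400.]
(378, 125) 500 [ 619. -366.  500.]
[ 0.7 23.7 66.2]
[ 0.8 23.1 68.6]
[  0.8 -37.9  61.4]
[  3.2 -40.5  61.8]
[-65.5 -98.6  90.8]
[[-0.945  0.327 -0.001]
 [ 0.327  0.945 -0.001]
 [ 0.    -0.002 -1.   ]]
(370, 388) [ 1.  18.6 82. ]
(668, 440) [ -62.6 -121.7   89. ]
(345, 400) [ 1.7 39.  41. ]
(548, 300) [ 26.2 -77.4  41. ]
```

View pics/ov0.png

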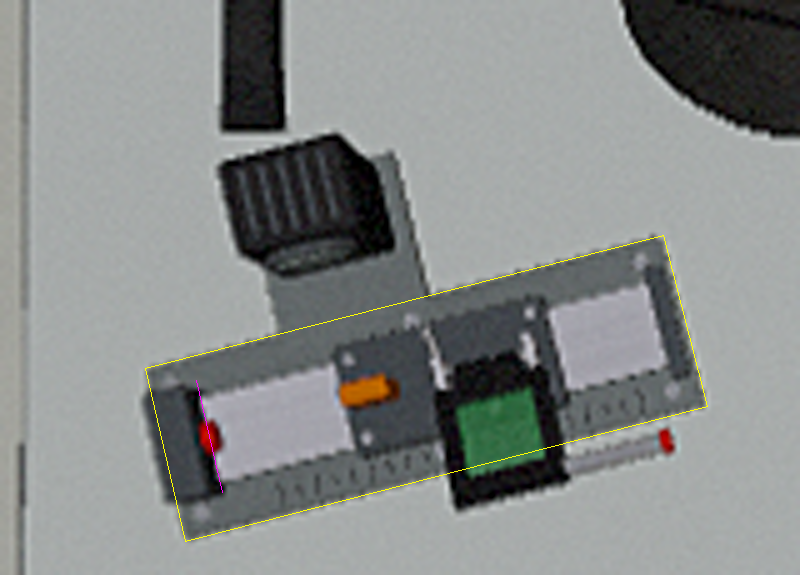

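>>> move_arm --pt "100 0 0 -0.041 0" --pt "100 0 0 -0.082 0" --pt "100 0 0 -0.123 0" --pt "100 0 0 -0.164 0" --pt "100 0 0 -0.205 0"

```text
t: 1.47
ee_pos: [204.0, 590.3, 443.8]
orientation: [0.52, 3.098, 0.0]
ft_force: [0.5, 1.2, -0.6]
width: 57.8
```

>>> move_arm --pt "100 -0.029 -0.0275 0 0" --pt "100 -0.058 -0.055 0 0" --pt "100 -0.087 -0.0825 0 0" --pt "100 -0.116 -0.11 0 0" --pt "100 -0.145 -0.1375 0 0"

```text
t: 1.88
ee_pos: [296.6, 411.6, 441.8]
orientation: [0.519, 3.098, 0.0]
ft_force: [1.8, -0.6, -0.2]
width: 53.3
```

>>> move_arm --pt "100 -0.029 -0.0275 0 0" --pt "100 -0.058 -0.055 0 0" --pt "100 -0.087 -0.0825 0 0" --pt "100 -0.116 -0.11 0 0" --pt "100 -0.145 -0.1375 0 0"

```text
t: 2.3
ee_pos: [388.7, 234.2, 442.0]
orientation: [0.52, 3.098, 0.001]
ft_force: [0.9, 0.6, -0.0]
width: 53.5
```

>>> move_arm --pt "100 -0.029 -0.0275 0 0.12" --pt "100 -0.058 -0.055 0 0.24" --pt "100 -0.087 -0.0825 0 0.36" --pt "100 -0.116 -0.11 0 0.48" --pt "100 -0.145 -0.1375 0 0.6"

```text
t: 2.72
ee_pos: [480.9, 56.7, 442.0]
orientation: [1.421, 2.801, 0.001]
ft_force: [1.0, -0.0, 0.1]
width: 53.6
```

```bash
cat >> h.py <<'E'
yaw=.228;O=np.array([502,1.8,0])
Rs=R.from_euler('z',yaw)
S=lambda p: O+Rs.apply(p)
inv=lambda p: Rs.inv().apply(np.array(p)-O).round(2)
def to(P):
    o=get_obs(); T=R.from_rotvec(o["orientation"])
    d=T.inv().apply(np.array(P)-o["ee_pos"])/1000
    ty=T.as_matrix()[:,1]; a=np.arctan2(ty[1],ty[0])-yaw
    print("t",o["t"],"stage",inv(o["ee_pos"]),"delta",d.round(4),"roll",round(a,4),"F",Rs.inv().apply(o["ft_force"]).round(2),"w",round(o["width"],1))
E
python3 -c "
from h import *
to(S([0.8,22,69]))
print(ray('top',(310/5+109.6,268/5+139.6),80),inv(ray('top',(310/5+109.6,268/5+139.6),80)))"
```

```text
t 2.7167 stage [ -8.12  58.24 442.01] delta [-0.0367 -0.0063  0.373 ] roll 0.4039 F [ 1.02 -0.26  0.06] w 53.6
[561.08831175  50.67699827  80.        ] [68.61 34.26 80.  ]
```

>>> move_arm --pt "100 -0.012 -0.002 0.038 0.1" --pt "100 -0.024 -0.004 0.076 0.2" --pt "100 -0.0367 -0.0063 0.114 0.3" --pt "100 -0.0367 -0.0063 0.15 0.404" --pt "100 -0.0367 -0.0063 0.19 0.404"

```text
t: 3.13
ee_pos: [497.8, 24.7, 250.8]
orientation: [1.955, 2.457, 0.002]
ft_force: [0.8, -0.4, -0.6]
width: 53.4
```

```bash
python3 -c "
from h import *
to(S([0.8,22,69]))
im=get_image('top');crop('top',im,110,130,160,125,5,'topz1')
im=get_image('side');crop('side',im,170,90,130,110,6,'sidez1')
to(S([0.8,22,69]))
for n in('side','top'): print([(r['conf'],r['location'],inv(r['location'])) for r in place_of(n,'fin_grip')])
"
```

```text
t 3.1333 stage [  1.11  23.23 250.82] delta [-0.0012 -0.0007  0.1818] roll -0.0011 F [ 0.67 -0.61 -0.6 ] w 53.4
t 3.2333 stage [ -3.15  24.65 246.48] delta [-0.0031  0.0059  0.1774] roll 0.0058 F [-0.57 -0.31 -0.09] w 53.3
[(0.78, [494.2, 27.4, 67.2], array([-1.81, 26.7 , 67.2 ])), (0.41, [740.1, 94.5, -5.9], array([252.89,  36.48,  -5.9 ]))]
[(0.91, [494.3, 25.3, 66.9], array([-2.19, 24.63, 66.9 ])), (0.3, [549.4, -348.3, -1.0], array([ -32.96, -351.75,   -1.  ]))]
```

View pics/sidez1.png

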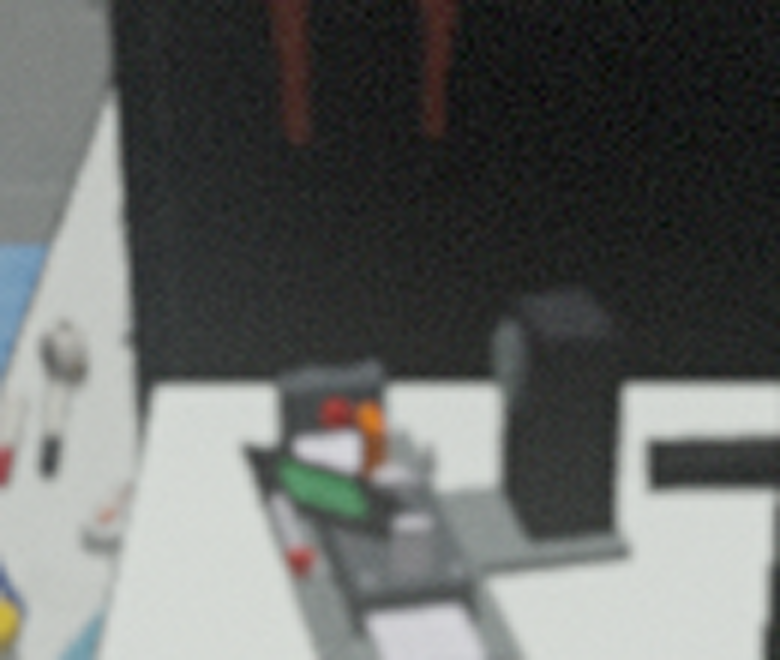

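```bash
python3 -c "
from h import *
to(S([0,23,69]))"
```

```text
t 3.3333 stage [  0.87  24.15 252.21] delta [-0.0012 -0.0007  0.1832] roll 0.0067 F [ 0.32 -0.24  0.47] w 53.2
```

View pics/topz1.png

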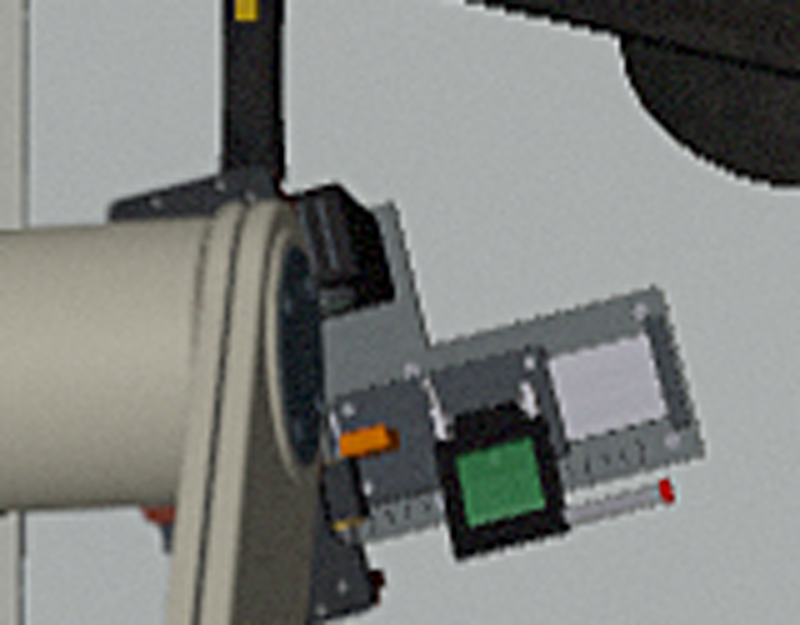

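```bash
python3 -c "
from h import *
a=get_image('top');b=get_image('side')
cv2.imwrite('pics/both1.png',cv2.resize(np.vstack([a[:300],b[:260]]),None,fx=1.07,fy=1.07))
for z in (300,400,500): print(z,[ray('top',uv,z).round() for uv in ((112,187),(112,245),(175,200))])
"
```

```text
300 [array([554., 132., 300.]), array([435., 131., 300.]), array([524.,   1., 300.])]
400 [array([541.,  99., 400.]), array([436.,  98., 400.]), array([515., -17., 400.])]
500 [array([529.,  66., 500.]), array([437.,  65., 500.]), array([506., -36., 500.])]
```

View pics/both1.png

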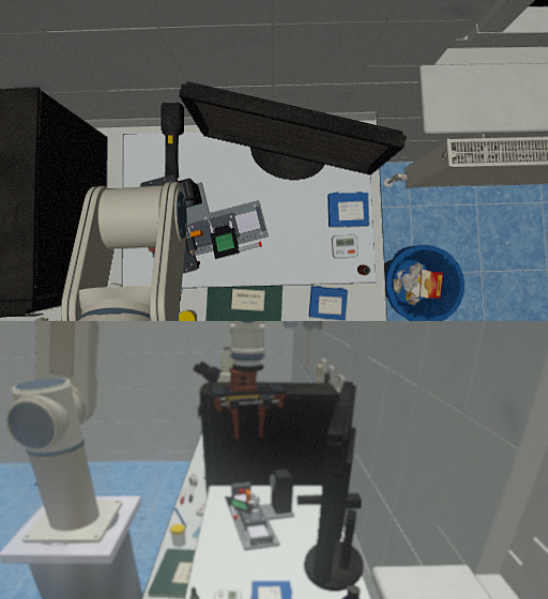

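>>> move_arm --pt "100 -0.0012 -0.0007 0.04 0.005" --pt "100 -0.0012 -0.0007 0.08 0.005" --pt "100 -0.0012 -0.0007 0.115 0.005" --pt "100 -0.0012 -0.0007 0.14 0.005" --pt "100 -0.0012 -0.0007 0.155 0.005"

```text
t: 3.85
ee_pos: [497.8, 24.4, 96.5]
orientation: [1.952, 2.461, 0.001]
ft_force: [0.2, -0.1, 0.3]
width: 53.4
```

>>> move_arm --pt "100 0 0 0.01 0" --pt "100 0 0 0.02 0" --pt "100 0 0 0.028 0" --pt "100 0 0 0.028 0" --pt "100 0 0 0.028 0"

```text
t: 4.27
ee_pos: [497.5, 24.2, 69.3]
orientation: [1.952, 2.46, 0.001]
ft_force: [-0.1, -0.0, -0.5]
width: 53.1
```

```bash
python3 -c "
from h import *
to(S([0,23,69]))
im=get_image('side');crop('side',im,180,120,120,90,6,'sidez2')
"
```

```text
t 4.2667 stage [ 0.72 22.86 69.29] delta [ 0.0001 -0.0007  0.0003] roll 0.0011 F [-0.11 -0.   -0.47] w 53.1
```

View pics/sidez2.png

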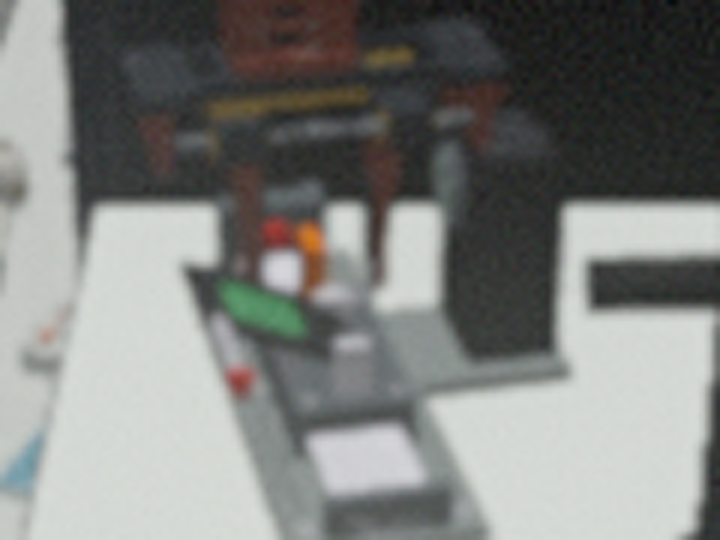

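The fingers straddle the orange fin (zoom ~(312,250)), left finger at (245,230), right at (380,230); there is no contact force. Closing.

>>> move_arm --pt "255 0 0 0 0" --pt "255 0 0 0 0" --pt "255 0 0 0 0" --pt "255 0 0 0 0" --pt "255 0 0 0 0"

```text
t: 4.73
ee_pos: [497.0, 24.2, 68.9]
orientation: [1.953, 2.461, 0.0]
ft_force: [0.3, 0.5, 0.1]
width: 23.7
```

>>> move_arm --pt "255 0 0 0 0" --pt "255 0 0 0 0" --pt "255 0 0 0 0"

```text
t: 4.98
ee_pos: [496.9, 24.2, 68.7]
orientation: [-1.953, -2.461, 0.0]
ft_force: [-0.7, -0.5, 1.3]
width: 11.6
```

```bash
python3 -c "
from h import *
to(S([0,94,69]))"
```

```text
t 4.9833 stage [ 0.07 22.94 68.71] delta [ 0.0711 -0.     -0.0003] roll 0.0009 F [-0.8  -0.31  1.3 ] w 11.6
```

>>> move_arm --pt "255 0.005 0 0 0" --pt "255 0.015 0 0 0" --pt "255 0.027 0 0 0" --pt "255 0.039 0 0 0" --pt "255 0.05 0 0 0"

```text
t: 5.4
ee_pos: [485.2, 74.2, 68.7]
orientation: [1.953, 2.461, 0.0]
ft_force: [0.8, -3.3, 0.2]
width: 12.2
```

>>> move_arm --pt "255 0.004 0 0 0" --pt "255 0.008 0 0 0" --pt "255 0.012 0 0 0" --pt "255 0.015 0 0 0" --pt "255 0.017 0 0 0"

```text
t: 5.82
ee_pos: [481.7, 89.7, 68.7]
orientation: [1.953, 2.461, -0.0]
ft_force: [-0.0, -3.1, 1.0]
width: 11.9
```

```bash
python3 -c "
from h import *
to(S([0,94,69]))"
```

```text
t 5.8167 stage [4.000e-02 9.019e+01 6.870e+01] delta [ 0.0038 -0.     -0.0003] roll 0.0011 F [-0.74 -3.02  0.97] w 11.9
```

Sliding with 3 N friction. Creeping until the force rises at the bumper.

>>> move_arm --pt "255 0.0015 0 0 0" --pt "255 0.003 0 0 0" --pt "255 0.0045 0 0 0" --pt "255 0.006 0 0 0" --pt "255 0.006 0 0 0"

```text
t: 6.23
ee_pos: [481.0, 92.4, 68.6]
orientation: [1.95, 2.46, -0.004]
ft_force: [4.6, -24.7, -0.7]
width: 11.4
```

```bash
python3 -c "
from h import *
to(S([0,94,69]))"
```

```text
t 6.2333 stage [7.000e-02 9.304e+01 6.861e+01] delta [ 0.001  -0.0001 -0.0004] roll 0.0022 F [ -1.09 -25.09  -0.65] w 11.4
```

>>> move_arm --pt "255 -0.0015 0 0 0" --pt "255 -0.0025 0 0 0" --pt "255 -0.0025 0 0 0"

```text
t: 6.48
ee_pos: [481.1, 92.2, 68.7]
orientation: [1.953, 2.46, -0.0]
ft_force: [1.5, -7.5, 0.8]
width: 11.6
```

```bash
python3 -c "
from h import *
to(S([0,94,69]))"
```

```text
t 6.4833 stage [8.000e-02 9.280e+01 6.866e+01] delta [ 0.0012 -0.0001 -0.0003] roll 0.0007 F [-0.18 -7.63  0.8 ] w 11.6
```

Still pressed lightly (7.6 N) against the bumper. Releasing.

>>> move_arm --pt "140 0 0 0 0" --pt "140 0 0 0 0" --pt "140 0 0 0 0" --pt "140 0 0 0 0"

```text
t: 6.82
ee_pos: [480.7, 93.1, 68.6]
orientation: [-1.953, -2.461, 0.0]
ft_force: [-0.6, -0.0, -0.6]
width: 35.1
```

>>> move_arm --pt "140 0 0 -0.02 0" --pt "140 0 0 -0.045 0" --pt "140 0 0 -0.075 0" --pt "140 0 0 -0.105 0" --pt "140 0 0 -0.135 0"

```text
t: 7.23
ee_pos: [480.4, 93.0, 204.9]
orientation: [-1.952, -2.46, 0.001]
ft_force: [1.2, -0.9, 0.5]
width: 39.5
```

```bash
python3 -c "
from h import *
a=get_image('top');b=get_image('side')
crop('top',a,110,130,160,120,5,'topz3')
crop('side',b,180,90,120,95,6,'sidez3')
to(S([-64,-24,160]))
for n in('side','top'):
  for p in('fin_grip','flap_hinge','flap_peg'): print(n,p,[(r['conf'],r['location'],inv(r['location'])) for r in place_of(n,p)][:1])
to(S([-64,-24,160]))
"
```

```text
t 7.3333 stage [  2.84  93.56 208.05] delta [-0.1175 -0.0674  0.0475] roll 0.0013 F [ 0.27 -0.17 -1.03] w 39.5
side fin_grip [(0.68, [481.0, 91.1, 67.4], array([-0.27, 91.74, 67.4 ]))]
side flap_hinge [(0.66, [496.2, 31.4, 59.4], array([ 1.04, 30.14, 59.4 ]))]
side flap_peg [(0.62, [445.2, -38.0, 86.7], array([-64.33, -25.93,  86.7 ]))]
top fin_grip [(0.74, [481.1, 89.9, 67.8], array([-0.45, 90.54, 67.8 ]))]
top flap_hinge [(0.58, [496.5, 35.2, 60.6], array([ 2.19, 33.78, 60.6 ]))]
top flap_peg [(0.7, [443.9, -40.3, 92.4], array([-66.11, -27.88,  92.4 ]))]
t 7.6333 stage [ -0.92  93.56 202.27] delta [-0.1175 -0.0631  0.0424] roll 0.0011 F [ 0.51 -0.59 -0.3 ] w 39.9
```

View pics/topz3.png

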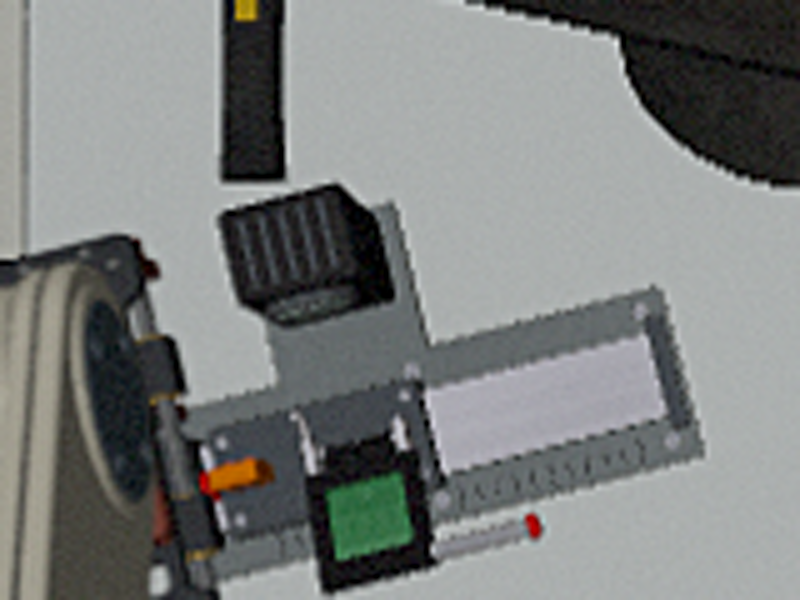

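View pics/sidez3.png

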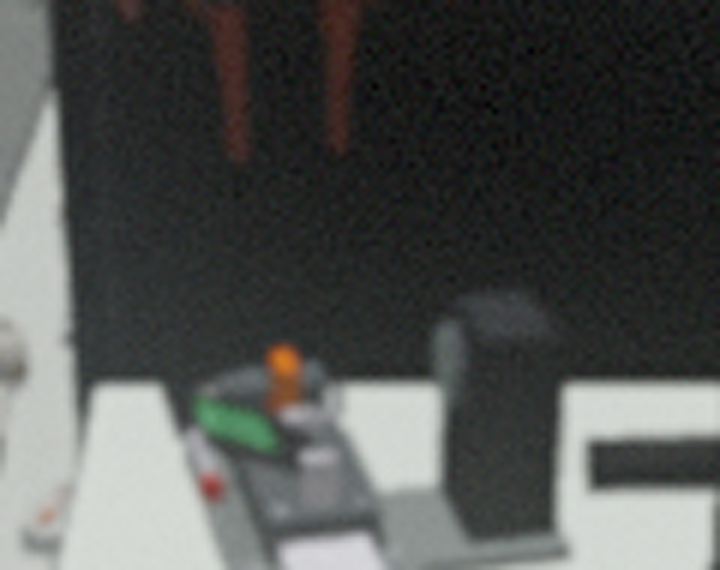

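>>> move_arm --pt "140 -0.024 -0.013 0.01 0" --pt "140 -0.05 -0.028 0.025 0" --pt "140 -0.08 -0.044 0.04 0" --pt "140 -0.105 -0.057 0.052 0" --pt "140 -0.117 -0.064 0.06 0"

```text
t: 8.05
ee_pos: [442.8, -37.6, 141.5]
orientation: [-1.952, -2.457, 0.004]
ft_force: [0.2, -0.0, -0.3]
width: 39.3
```

>>> move_arm --pt "140 0 0 0 0" --pt "140 0 0 0 0" --pt "140 0 0 0 0"

```text
t: 8.3
ee_pos: [445.4, -35.2, 143.5]
orientation: [-1.953, -2.46, 0.0]
ft_force: [0.4, -0.2, 0.4]
width: 39.6
```

```bash
python3 -c "
from h import *
to(S([-64.5,-24.5,84]))"
```

```text
t 8.3 stage [-63.47 -23.25 143.54] delta [-0.0013 -0.001   0.0595] roll 0.0008 F [ 0.36 -0.28  0.39] w 39.6
```

>>> move_arm --pt "140 -0.0013 -0.001 0.015 0" --pt "140 -0.0013 -0.001 0.03 0" --pt "140 -0.0013 -0.001 0.045 0" --pt "140 -0.0013 -0.001 0.055 0" --pt "140 -0.0013 -0.001 0.0595 0"

```text
t: 8.72
ee_pos: [444.4, -36.2, 83.3]
orientation: [-1.951, -2.461, 0.001]
ft_force: [-0.2, -0.5, -0.7]
width: 39.7
```

>>> move_arm --pt "140 0 0 0 0" --pt "140 0 0 0 0"

```text
t: 8.88
ee_pos: [444.8, -36.8, 84.4]
orientation: [1.952, 2.461, 0.0]
ft_force: [-1.2, -0.6, 0.0]
width: 39.7
```

```bash
python3 -c "
from h import *
to(S([-64.5,-24.5,84]))
b=get_image('side')
crop('side',b,170,110,100,80,7,'sidez4')
"
```

```text
t 8.8833 stage [-64.41 -24.65  84.42] delta [ 0.0001 -0.0001  0.0004] roll 0.0017 F [-1.32 -0.28  0.04] w 39.7
```

View pics/sidez4.png

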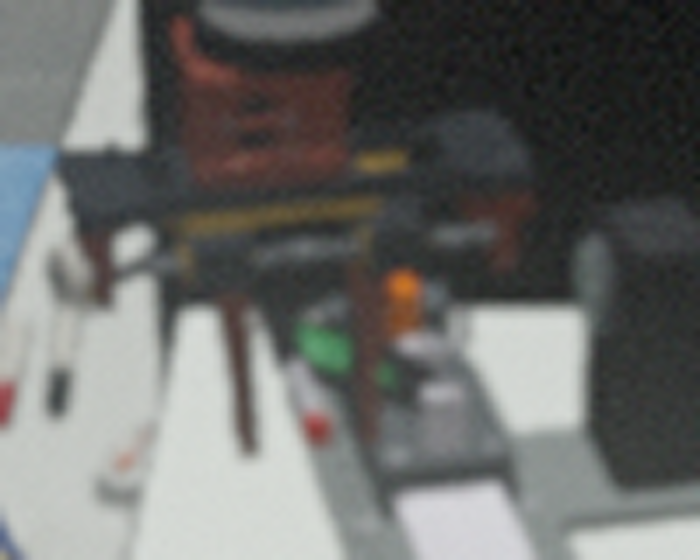

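The peg's red cap (zoom (315,428)) sits between the fingers at (245,440) and (370,430). Closing.

>>> move_arm --pt "255 0 0 0 0" --pt "255 0 0 0 0" --pt "255 0 0 0 0" --pt "255 0 0 0 0" --pt "255 0 0 0 0"

```text
t: 9.35
ee_pos: [445.1, -37.2, 84.5]
orientation: [1.953, 2.459, 0.002]
ft_force: [11.8, 6.5, -4.9]
width: 9.9
```

>>> move_arm --pt "255 0 0 0 0" --pt "255 0 0 0 0" --pt "255 0 0 0 0"

```text
t: 9.6
ee_pos: [445.4, -37.1, 84.4]
orientation: [1.952, 2.459, 0.002]
ft_force: [3.2, 2.2, -0.4]
width: 9.1
```

```bash
python3 -c "
from h import *
to(S([-64.5,-24.5,84]))
a=get_image('top');b=get_image('side')
crop('side',b,170,110,100,80,7,'sidez5')
crop('top',a,110,130,160,120,5,'topz5')
"
```

```text
t 9.6 stage [-63.94 -25.12  84.43] delta [ 0.0006 -0.0006  0.0004] roll 0.0009 F [ 3.63  1.41 -0.36] w 9.1
```

View pics/sidez5.png

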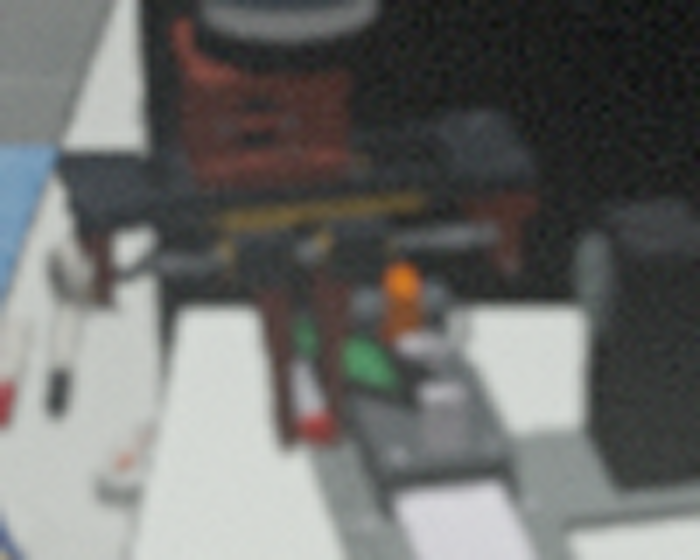

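```bash
python3 -c "
import numpy as np
c=-1.15
for ch in ([-1.08,-1.0,-.92,-.84,-.76],[-.68,-.6,-.52,-.44,-.37],[-.3,-.24,-.19,-.14,-.1],[-.07,-.045,-.02,-.01,-.01]):
  print([(round(70*(np.sin(t)-np.sin(c)),1),round(-70*(np.cos(t)-np.cos(c)),1)) for t in ch]); c=ch[-1]"
```

```text
[(np.float64(2.2), np.float64(-4.4)), (np.float64(5.0), np.float64(-9.2)), (np.float64(8.2), np.float64(-13.8)), (np.float64(11.8), np.float64(-18.1)), (np.float64(15.7), np.float64(-22.1))]
[(np.float64(4.2), np.float64(-3.7)), (np.float64(8.7), np.float64(-7.0)), (np.float64(13.4), np.float64(-10.0)), (np.float64(18.4), np.float64(-12.6)), (np.float64(22.9), np.float64(-14.5))]
[(np.float64(4.6), np.float64(-1.6)), (np.float64(8.7), np.float64(-2.7)), (np.float64(12.1), np.float64(-3.5)), (np.float64(15.5), np.float64(-4.1)), (np.float64(18.3), np.float64(-4.4))]
[(np.float64(2.1), np.float64(-0.2)), (np.float64(3.8), np.float64(-0.3)), (np.float64(5.6), np.float64(-0.3)), (np.float64(6.3), np.float64(-0.3)), (np.float64(6.3), np.float64(-0.3))]
```

View pics/topz5.png

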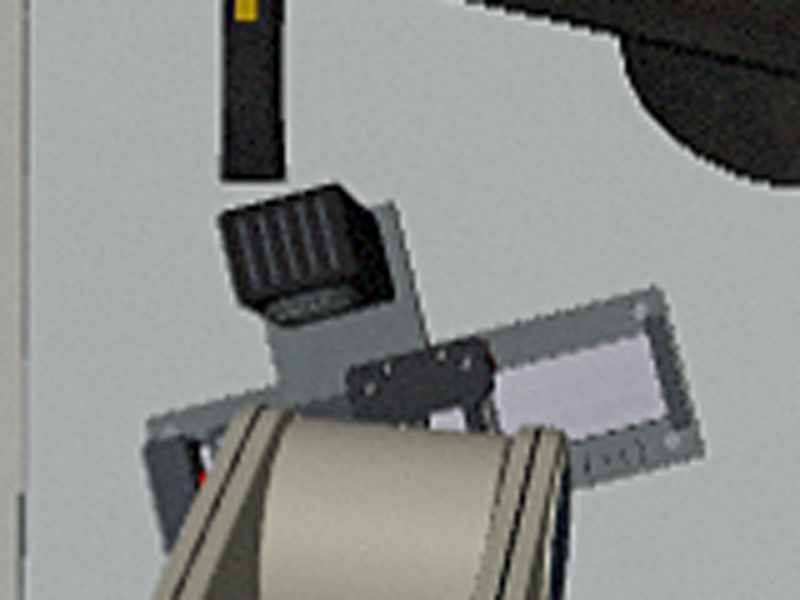

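>>> move_arm --pt "255 0.0003 0.0022 -0.0044 0" --pt "255 0.0006 0.005 -0.0092 0" --pt "255 0.0008 0.0082 -0.0138 0" --pt "255 0.0008 0.0118 -0.0181 0" --pt "255 0.0008 0.0157 -0.0221 0"

```text
t: 10.12
ee_pos: [458.5, -33.7, 106.0]
orientation: [-1.951, -2.461, 0.004]
ft_force: [0.2, -7.9, -2.7]
width: 9.4
```

```bash
python3 -c "
from h import *
to(S([-48.2,-24.5,105.7]))"
```

```text
t 10.1167 stage [-50.36 -24.81 106.02] delta [0.0003 0.0022 0.0003] roll 0.002 F [-1.57 -7.78 -2.69] w 9.4
```

>>> move_arm --pt "255 0 0.0042 -0.0037 0" --pt "255 0 0.0087 -0.007 0" --pt "255 0 0.0134 -0.01 0" --pt "255 0 0.0184 -0.0126 0" --pt "255 0 0.0229 -0.0145 0"

```text
t: 10.53
ee_pos: [478.7, -28.9, 120.8]
orientation: [-1.949, -2.458, 0.009]
ft_force: [-6.5, -8.7, 12.6]
width: 9.4
```

>>> move_arm --pt "255 0 0.0046 -0.0016 0" --pt "255 0 0.0087 -0.0027 0" --pt "255 0 0.0121 -0.0035 0" --pt "255 0 0.0155 -0.0041 0" --pt "255 0 0.0155 -0.0041 0"

```text
t: 10.95
ee_pos: [496.1, -24.9, 125.1]
orientation: [-1.952, -2.46, 0.004]
ft_force: [-2.6, -5.2, 8.5]
width: 9.1
```

```bash
python3 -c "
from h import *
to(S([-0.5,-24.5,125]))
b=get_image('side')
crop('side',b,170,90,120,95,6,'sidez6')
to(S([-0.5,-24.5,125]))
"
```

```text
t 10.95 stage [-11.75 -24.66 125.14] delta [0.0001 0.0112 0.0001] roll 0.0016 F [-3.74 -4.46  8.51] w 9.1
t 11.0 stage [-11.88 -24.68 125.11] delta [0.0002 0.0114 0.0001] roll 0.0016 F [-2.8  -3.76  7.7 ] w 9.2
```

View pics/sidez6.png

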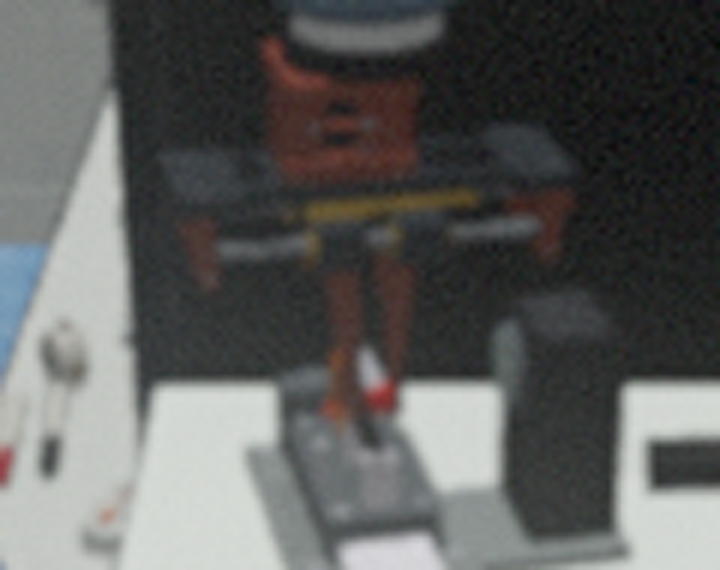

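>>> move_arm --pt "255 0 0.0025 -0.0002 0" --pt "255 0 0.005 -0.0003 0" --pt "255 0 0.0075 -0.0004 0" --pt "255 0 0.0088 -0.0004 0" --pt "255 0 0.0088 -0.0004 0"

```text
t: 11.42
ee_pos: [504.6, -22.9, 125.5]
orientation: [-1.952, -2.46, 0.004]
ft_force: [-2.4, -5.4, 7.8]
width: 9.0
```

>>> move_arm --pt "255 0 0 0 0" --pt "255 0 0 0 0"

```text
t: 11.58
ee_pos: [504.5, -23.0, 125.5]
orientation: [-1.952, -2.46, 0.004]
ft_force: [-1.1, -5.1, 7.7]
width: 8.9
```

```bash
python3 -c "
from h import *
to(S([-0.5,-24.5,125]))
b=get_image('side');a=get_image('top')
cv2.imwrite('pics/s7.png',b)
crop('side',b,200,110,90,80,8,'sidez7')
crop('top',a,110,130,160,120,5,'topz7')
to(S([-0.5,-24.5,125]))
for n in('side','top'):
  for p in('flap_hinge','flap_peg','fin_grip'): print(n,p,[(r['conf'],r['location'],inv(r['location'])) for r in place_of(n,p)][:1])
"
```

```text
t 11.5833 stage [ -3.18 -24.68 125.51] delta [0.0002 0.0027 0.0005] roll 0.0015 F [-2.21 -4.7   7.67] w 8.9
t 11.6833 stage [ -3.21 -24.68 125.53] delta [0.0002 0.0027 0.0005] roll 0.0015 F [-2.31 -4.14  7.42] w 9.1
side flap_hinge [(0.51, [498.3, 30.2, 59.5], array([ 2.81, 28.5 , 59.5 ]))]
side flap_peg [(0.63, [503.4, -23.4, 124.9], array([ -4.33, -24.86, 124.9 ]))]
side fin_grip [(0.88, [479.3, 92.8, 70.1], array([-1.54, 93.78, 70.1 ]))]
top flap_hinge [(0.35, [480.7, 89.7, 66.4], array([-0.88, 90.44, 66.4 ]))]
top flap_peg []
top fin_grip [(0.63, [483.7, 89.8, 67.7], array([ 2.06, 89.86, 67.7 ]))]
```

View pics/sidez7.png

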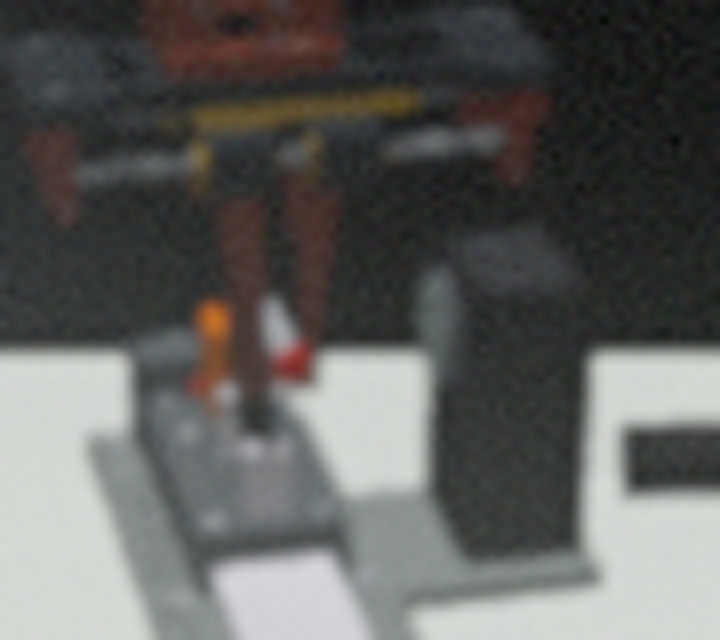

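View pics/topz7.png

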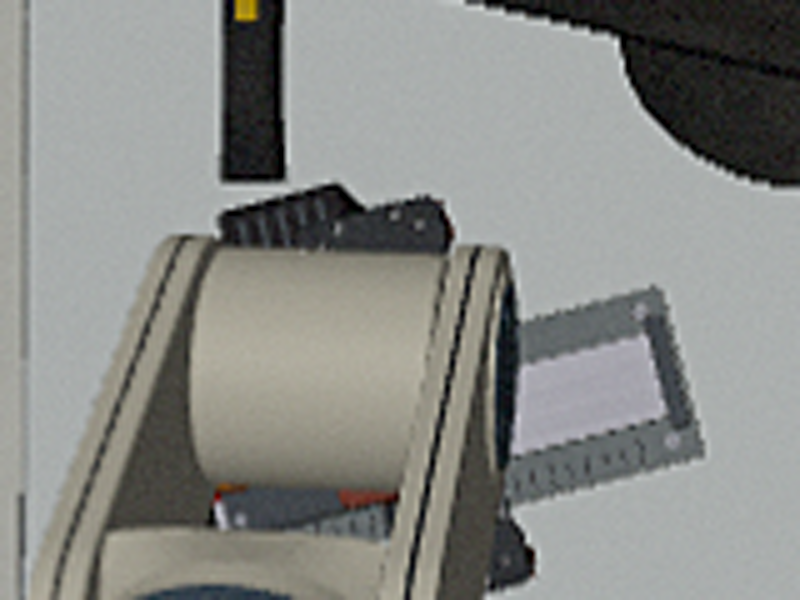

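>>> move_arm --pt "255 0 0.0009 0 0" --pt "255 0 0.0018 0 0" --pt "255 0 0.0026 0 0" --pt "255 0 0.0026 0 0" --pt "255 0 0.0026 0 0"

```text
t: 12.4
ee_pos: [507.1, -22.4, 125.4]
orientation: [-1.952, -2.46, 0.004]
ft_force: [-0.9, -5.3, 5.7]
width: 9.0
```

Run:
```python
from h import *
to(S([-0.5,-24.5,125]))
b=get_image('side');cv2.imwrite('pics/s8.png',b)
crop('side',b,200,110,90,80,8,'sidez8')
to(S([-0.5,-24.5,125]))
def red(im,box):
    u0,v0,u1,v1=box; p=im[v0:v1,u0:u1].astype(float)
    w=p[...,2]-np.maximum(p[...,0],p[...,1]); w=np.where(w>60,w,0)
    vv,uu=np.mgrid[v0:v1,u0:u1]; return (w*uu).sum()/w.sum(),(w*vv).sum()/w.sum(),(w>0).sum()
z3=cv2.resize(cv2.imread('pics/sidez3.png'),(120,95),interpolation=cv2.INTER_AREA)
r=red(z3,(30,75,42,87)); print('lying',r[0]+180,r[1]+90,r[2])
for f in('s7','s8'): print(f,red(cv2.imread(f'pics/{f}.png'),(232,148,243,162)))
for th in(-1.15,-.05,0,.05):
    print(th,proj('side',S([70*np.sin(th),-52,60+70*np.cos(th)])).round(2))
```

```text
t 12.4 stage [ -0.54 -24.68 125.38] delta [0.0002 0.     0.0004] roll 0.0015 F [-2.11 -4.92  5.74] w 9.0
t 12.45 stage [ -0.55 -24.68 125.36] delta [0.0002 0.0001 0.0004] roll 0.0015 F [-2.65 -4.18  5.67] w 8.9
lying 214.52075471698112 170.48679245283017 4
s7 (np.float64(236.23400936037442), np.float64(154.85335413416536), np.int64(9))
s8 (np.float64(237.14740368509212), np.float64(154.48743718592965), np.int64(8))
-1.15 [[214.73 171.28]]
-0.05 [[235.97 155.64]]
0 [[237.22 155.48]]
0.05 [[238.46 155.38]]
```

View pics/sidez8.png

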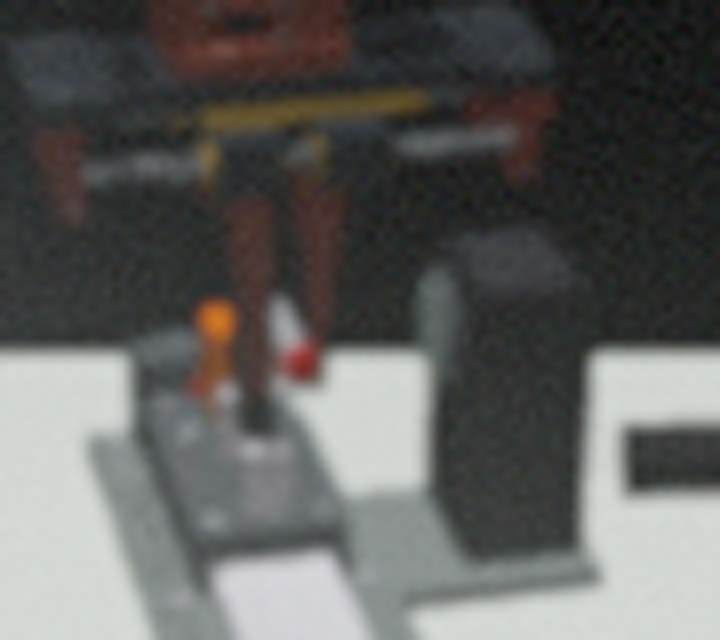

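The image shows the red cap at u=237.15, against 237.2 predicted for an upright flap. The carriage is still pressed against the stop with about 5 N. Handing in.

```bash
python3 -c "
from h import *
to(S([-0.5,-24.5,125]))
print(close_job())"
```

```text
t 12.45 stage [ -0.55 -24.68 125.36] delta [0.0002 0.0001 0.0004] roll 0.0015 F [-2.65 -4.18  5.67] w 8.9
the job is handed in; nothing more can be done
None
```

I slid the carriage about 70 mm by its orange fin until it hit the red bumper, with the flap still lying down. I then gripped the flap's peg and swung it up to upright. I handed the job in at about 12.5 s, still holding the flap upright.

- **Carriage against the stop:** the wrist force rose to 25 N at the bumper, and I eased it to about 7 N before letting go of the fin. At the end the arm was still pushing the carriage towards the stop with 4–5 N. The gripper's position along the rail had not changed since it took the peg.
- **Flap upright:** the gripper ended at x = −0.5 mm from the hinge line, about −0.01 rad, just on the safe side of balance. The peg's red cap appeared at column 237.15 in the side picture, against 237.2 predicted for upright. Its row was about 1 px off the prediction, which is within the calibration error. The swing came up from the lying side, and no reading put the flap past upright.
- **Disagreements:** the network's location for the hinge scattered by up to about 3 mm, and in the last top view it took the fin for the hinge. I relied on the gripper's position and my own stage fit instead.
- **Forces and other objects:** the highest wrist force I read was about 25 N. The arm's path stayed clear of the scanner, slide box, timer and dropper bottle. I did not measure their positions again at the end.

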